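Dispense a culture dish and set it on the microscope

TASK

Push the dish dispenser's sprung slide all the way in so that it delivers the lowest dish onto the landing, then let the slide spring back out. Take the delivered dish and set it down (do not drop it) flat on the microscope's stage, centred over the round dark viewing window, and let go. Leave the other dishes in the dispenser and do not disturb the other things on the bench.

Things in the scene. Friction and masses are not known exactly. Their poses are not given: they have to be found in the camera images.
- dispenser: fixed dish dispenser; origin on the table under the centre of its clear magazine (72 x 71, open top at z 64) holding three stacked small dishes. x axis = push direction (roughly world +y), z up. Grey base plate 275 x 84 x 12 thick. The slide pushes the lowest dish out to the landing (x 36 to 114, no side walls, 6 high lip at 116); once the slide is out again the next dish has dropped down
- slide (a joint): travel of the dispenser's slide in m: 0 = sprung fully out, 0.080 = pushed fully in against its stop, along the dispenser's x axis. A spring drives it back whenever it is not held: about 3 N at the start, 7.5 N at the end of the stroke
- paddle (a point): centre of the back face (the one to push) of the slide's upright black paddle, 60 wide, 8 thick, standing from 12 to 67 above the table; this point is 42 above the table, at x = -138 in the dispenser's frame with the slide out and -58 with it fully in; moves with the slide
- dish_low: the lowest of the three small dishes in the magazine, the one to be dispensed: closed pale round dish, loose, 60 diameter, 15 high, about 40 g, smooth upright side all round. Origin: centre of its underside, z up
- dish_mid: the middle small dish in the magazine, same size and origin as dish_low; it must stay in the dispenser
- dish_top: the top small dish in the magazine, same size and origin as dish_low; it must stay in the dispenser
- microscope: fixed inverted microscope, cream and black. Origin: on the table under the viewing window. Stage: flat dark plate 190 (x) x 200 (y) centred above the origin, top at 190 above the table, free space above. Eyepieces and a lamp column (up to 530 high) stand on its +y side from y = +120, roughly world +y, away from the dispenser
- window (a point): centre of the round dark viewing window (30 diameter, flush, in a bright flush disc 110 diameter) on the top face of the microscope's stage, 190 above the table; z up
- marker: loose black-and-white marker pen, 140 long, 17 thick, lying flat near the dispenser on the robot's side; bystander. Origin: centre of its underside, on the table
- big_dish: loose closed round culture dish, 90 diameter, 18 high, lying flat on the table beyond the dispenser; bystander, not one of the small dishes. Origin: centre of its underside, on the table
- tip_box: loose grey closed pipette-tip box 120 x 85 x 54 high, standing beyond the dispenser; bystander. Origin: centre of its underside, on the table
- media_bottle: loose clear bottle with a screw cap, 68 diameter, 150 high, standing beyond the microscope; bystander. Origin: centre of its underside, on the table
- landing (a point): point on the top face of the dispenser's landing, at x = +77, y = 0 in the dispenser's frame, 12 above the table: about where the delivered dish's centre comes to rest
Not all that is in view belongs to the job. Leave any purple look-alike of the dish_top alone.

How it is judged:
By the outcome, as a careful person would: the job done as asked, in the order asked, and still so for the second after the job is handed in, with the robot touching nothing.
It also fails if it takes over 54 s, if anything falls off the work surface, if the arm or the gripper's body presses on something with over 40 N, if the wrist force passes 120 N, or if a joint passes its speed limit or range.

ROBOT

A 6-joint arm with a two-finger parallel gripper is mounted at the origin on the work surface. World frame = base frame: x ahead of the robot, y to its left, z up, the work surface at z = 0. Lengths are in mm, angles in rad, forces in N, time in s.
With the tool pointing down it reaches from about 300 to 775 mm from the base axis. Payload 14.6 kg.
Tool frame: the origin (TCP) lies on the centre line of the jaws, within the pads' length; the fingertips stand 19 mm ahead of it and the grasp point (between the pads) is the TCP (bot.tip_reach is the distance from the TCP to the fingertips, in mm); z points along the fingers, y is the line along which they close (so a half turn about z gives the same grasp; the last joint's range is limited). The gripper opens to 85 mm and grips with 20 to 120 N. Pads are 22 mm wide; open, the fingers measure 114 mm over their backs; the gripper's body (76 mm by 85 mm) begins 54 mm behind the grasp point. The pads swing forward as they close: fully open they stand 13 mm farther back than shut.
Start: joints at [-1.291, 0.3, 1.521, -0, 1.321, -0.067], TCP at [186.932, -517.248, 250.281] pointing down, gripper open.
Joint ranges: [-3.03, 3.03], [-0.79, 2.21], [0.23, 2.52], [-1.04, 4.18], [0, 3.07], [-2.55, 2.55]. Speed limits (rad/s): [2.22, 2.22, 2.57, 3.14, 3.14, 3.14].

INTERFACE

Orientations are given as a unit quaternion [w, x, y, z].
In Python, from rig import bot gives the robot as it stands. Calls block until the motion is done:
- bot.move_to(position, orientation): joint-space move of the TCP to a pose.
- bot.servo_line(position, attitude=None, speed=150, until_force=None): straight line of the TCP; attitude=None keeps the orientation; speed is the mean speed in mm/s. With until_force (N) it stops when the force on the tool has changed by that much, and returns True; else False.
- bot.move_joints(angles): joint-space move.
- bot.move_gripper(opening, grip_force=None): finger opening in mm; grip_force is the grip in N (None keeps the last); returns when the fingers have stopped.
- bot.dwell(seconds).
- bot.ik(position, orientation): joint angles nearest the present ones, or None.
- bot.read_state(): the state.
- bot.read_camera(name): name is "side" or "top" or "wrist"; returns a dict with "image" (480x640x3 uint8, blue, green, red), "depth" (480x640 float32, mm along the optical axis (not along the pixel's ray), 0 where there is no reading), "fovy" (degrees; the focal length in pixels is half the picture's height over the tangent of half this angle, whatever the lens; pixels are square), "cx", "cy" (the principal point, pixels), "eye" and "attitude" of the camera in the world; the wrist camera has in their place "mount" (4x4, takes a point from camera to tool coordinates, whose origin is the TCP and whose axes are the flange's). Camera axes: x right, y down, z forward; pixel columns grow to the right and rows downward; lengths in mm; the calibration is good to about 2 mm. The wrist camera is an equidistant fisheye: a pixel r from the principal point sees the ray r / f radians off the axis. A picture is of the moment at which its call begins: read the wrist's pose just before it.
A pose or a line that the arm cannot do raises bot.MotionError and nothing moves.
- bot.finish_job(): hands the job in; it is judged then, once.
The state is a dict: "clock": time; "joint_positions": joint angles; "qvel": joint speeds; "effort": joint torques, N m; "ee_pos": TCP position; "tool_rot": TCP orientation; "ft_force": force on the tool from outside, world axes, zero at the start; "moment": the same for the moment, N m; "grip_width": finger opening in mm; "grip_force": force on a finger pad.
Only numpy, scipy, OpenCV 4.12 (cv2) and the standard library are available. Lean on these libraries where they do the work, as an engineer would, in place of code of your own. Each camera call takes 0.05 s, during which the arm holds its last target. There are 200 camera calls.

## Working session

There is one attempt and no reset: what is moved stays moved. The work goes in short steps, each a Python script; the robot and the scene stay as the last script left them, time stands still between calls to the robot, and variables do not carry over. Pictures are saved under pics/ and viewed, at most 10 in all, crops included, and the job is handed in when it is done.

```bash
mkdir -p pics; cat > h.py <<'E'
import numpy as np,cv2
from scipy.spatial.transform import Rotation as R
from rig import bot
def rot(q): return R.from_quat([q[1],q[2],q[3],q[0]]).as_matrix()
def cloud(c):
    f=240/np.tan(np.radians(c['fovy'])/2); d=c['depth']
    v,u=np.mgrid[:480,:640]
    P=np.stack([(u-c['cx'])/f*d,(v-c['cy'])/f*d,d],-1)
    A=np.array(c['attitude']); A=A if A.ndim==2 else rot(A)
    W=P@A.T+np.array(c['eye']); W[d<=0]=np.nan
    return W
def down(yaw): # tool z down, tool y axis at yaw+90deg
    q=(R.from_euler('z',yaw)*R.from_euler('x',np.pi)).as_quat()
    return [q[3],q[0],q[1],q[2]]
E
python3 - <<'E'
from h import *
for n in('top','side'):
    c=bot.read_camera(n); cv2.imwrite(f'pics/{n}0.png',c['image']); W=cloud(c); np.savez(f'{n}0.npz',W=W,img=c['image'])
    print(n,c['eye'],c['attitude'],c['fovy'],np.isfinite(W[...,0]).mean())
s=bot.read_state();print(s['clock'],s['tool_rot'],s['ee_pos'])
E
```

```text
top [ 378.78553974   13.63330581 1364.69253573] [ 0.05506942 -0.70095654  0.70841533 -0.06144112] 43.096881673367776 0.9958951822916666
side [207.13043961 643.20048014 723.05955513] [ 0.09899693 -0.23053388  0.87289053 -0.41846848] 49.67305119457882 0.9959375
0.1 [-5.18744161e-04  9.85001816e-01  1.72543186e-01 -4.17818469e-05] [ 186.89670734 -517.07802239  249.76708703]
```

View pics/top0.png

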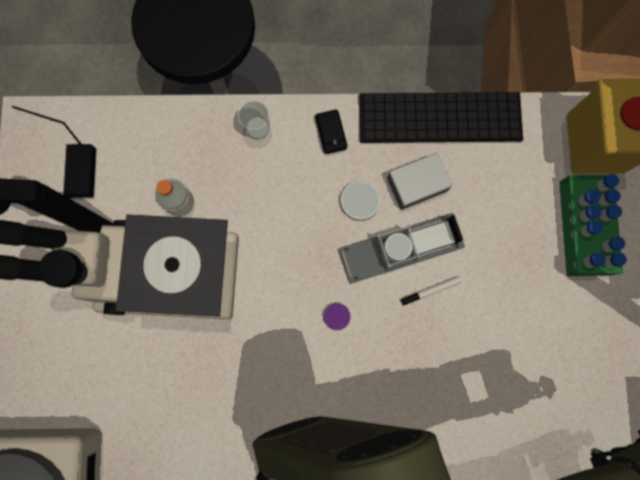

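View pics/side0.png

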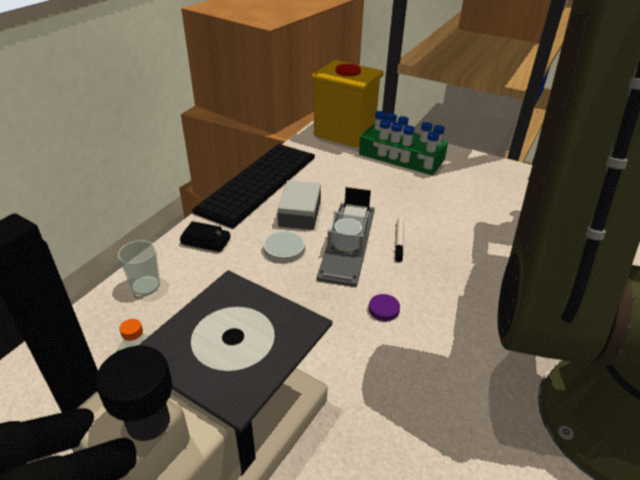

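The top view shows the magazine at (398,247), the landing at (362,258), the paddle at (457,230), the window at (172,265) and the purple decoy at (337,316). The side view agrees with this. Next I'll measure.

```bash
python3 - <<'E'
from h import *
for n in('top','side'):
    d=np.load(f'{n}0.npz');W=d['W'];img=d['img'];Z=W[...,2]
    hsv=cv2.cvtColor(img,cv2.COLOR_BGR2HSV)
    def box(u0,v0,u1,v1):
        m=np.zeros(Z.shape,bool);m[v0:v1,u0:u1]=1;return m
    B=box(335,208,470,285) if n=='top' else box(312,180,382,290)
    print(n,'table z',np.nanmedian(Z[box(280,330,300,350)]) if n=='top' else '')
    base=W[B&(Z>8)&(Z<17)][:,:2]; r=cv2.minAreaRect(base.astype(np.float32)); print('base',len(base),r)
    allp=W[B&(Z>8)&(Z<75)][:,:2]; print('all',cv2.minAreaRect(allp.astype(np.float32)))
    for lo,hi in((17,40),(40,58),(58,75)):
        p=W[B&(Z>lo)&(Z<hi)]
        if len(p)>5: print(lo,hi,len(p),p.mean(0).round(1),cv2.minAreaRect(p[:,:2].astype(np.float32)))
    pd=W[B&(hsv[...,2]<45)&(Z>20)]; print('paddle',len(pd),pd.mean(0),pd.min(0),pd.max(0))
    m=box(*( (150,243,195,287) if n=='top' else (215,320,250,350)))&(hsv[...,2]<60)
    k,lab,st,ce=cv2.connectedComponentsWithStats(m.astype(np.uint8))
    i=1+np.argmax(st[1:,4]); w=W[lab==i]; print('window',st[i],ce[i],np.nanmedian(w,0),np.nanmean(w,0))
    S=W[(Z>182)&(Z<198)&(box(110,205,235,325) if n=='top' else box(130,260,335,430))]; print('stage',len(S),cv2.minAreaRect(S[:,:2].astype(np.float32)),np.median(S[:,2]))
s=bot.read_state()['ee_pos']
d=np.load('top0.npz');I=d['img'];cv2.imwrite('pics/crop.png',cv2.resize(I[200:290,330:475],None,fx=5,fy=5,interpolation=cv2.INTER_CUBIC))
E
```

```text
top table z 2.0907908102689134
base 1928 ((580.250732421875, -180.19729614257812), (296.8150939941406, 173.1870880126953), 89.1755599975586)
all ((580.0447387695312, -180.20968627929688), (296.97845458984375, 173.31248474121094), 89.0205078125)
17 40 1873 [ 593.8 -195.9   24. ] ((581.3385009765625, -177.91143798828125), (277.7660217285156, 168.6832275390625), 86.84095764160156)
40 58 414 [ 576.3 -180.7   52.8] ((583.8093872070312, -210.45388793945312), (72.57627868652344, 170.94686889648438), 16.488069534301758)
58 75 817 [ 576.1 -184.3   63.5] ((585.651611328125, -213.2392578125), (74.95906829833984, 177.13351440429688), 16.93354034423828)
paddle 187 [ 609.04458142 -290.10319627   56.33244888] [ 580.72681465 -300.96829446   21.66524953] [ 640.75665836 -280.69942848   75.82814942]
window [165 258  14  13 134] [171.5 264. ] [521.92870097 293.49539943 193.1501107 ] [521.84955826 293.35469853 193.09270493]
stage 10006 ((520.7755126953125, 293.5088195800781), (202.15554809570312, 190.17520141601562), 86.2540512084961) 192.0518509784904
side table z 
base 1535 ((599.7542114257812, -170.61
[... 301 characters left out ...]
22767639160156)
40 58 832 [ 605.8 -200.2   51.8] ((622.9728393554688, -212.10977172851562), (141.05477905273438, 209.05905151367188), 21.322551727294922)
58 75 725 [ 578.9 -188.4   62.3] ((609.4771118164062, -203.5486297607422), (120.65172576904297, 179.7278289794922), 21.095718383789062)
paddle 384 [ 612.91221885 -285.14700326   47.59098892] [ 582.82545798 -301.43266759   20.23035728] [ 683.5462387  -178.40971963   70.13309277]
window [223 329  21  16 261] [232.65900383 336.31800766] [522.24114511 292.81574251 191.95087731] [521.80873891 292.69251554 191.98501227]
stage 16428 ((522.4771728515625, 309.8616638183594), (236.8544158935547, 191.03067016601562), 86.27587890625) 190.87064758979398
```

View pics/crop.png

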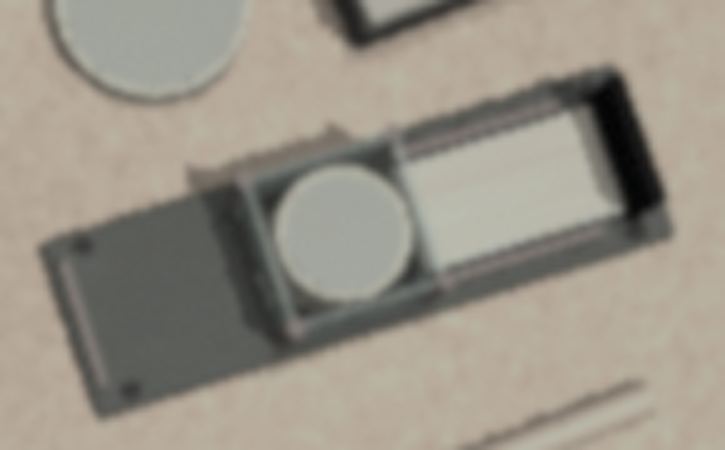

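The crop shows the magazine dish centred at crop (343,232). The base corners are at about (40,245), (105,415), (672,235) and (612,68), and the paddle top is near (632,135). I'll cast rays through these.

```bash
cat >> h.py <<'E'
def ray(c,uv,z):
    f=240/np.tan(np.radians(c['fovy'])/2); A=rot(c['attitude']); e=np.array(c['eye'])
    d=A@np.array([(uv[0]-c['cx'])/f,(uv[1]-c['cy'])/f,1]); return e+d*(z-e[2])/d[2]
E
python3 - <<'E'
from h import *
c=bot.read_camera('top')
g=lambda u,v,z:ray(c,(329.6+u/5,199.6+v/5),z)
print('dish',g(343,232,57))
b=np.array([g(*p,12) for p in((40,245),(105,415),(672,235),(612,68))])[:,:2];print(b,b.mean(0))
ax=(b[0]+b[1]-b[2]-b[3])/2;print(np.linalg.norm(ax),np.linalg.norm(b[0]-b[1]),np.degrees(np.arctan2(ax[1],ax[0])))
for p in((612,68),(665,205),(585,105),(632,213)): print('paddle',p,g(*p,67))
print('win',ray(c,(171.5,264),190))
W=np.load('top0.npz')['W'];img=np.load('top0.npz')['img']
Z=W[...,2];m=np.zeros(Z.shape,bool);m[208:285,335:470]=1
p=W[m&(Z>60)&(img.max(2)<60)];p=p[p[:,1]<-270];print(cv2.minAreaRect(p[:,:2].astype(np.float32)))
E
```

```text
dish [ 572.79563259 -165.67502289   57.        ]
[[ 574.93125917  -35.22015855]
 [ 498.08688237  -63.01080259]
 [ 576.61394084 -320.27962201]
 [ 653.65122702 -296.7545735 ]] [ 575.82082735 -178.81628917]
271.05507894091886 81.71522588251129 106.86183022015436
paddle (612, 68) [ 642.47528541 -284.13431213   67.        ]
paddle (665, 205) [ 581.73234104 -304.31848616   67.        ]
paddle (585, 105) [ 626.15624164 -271.59007144   67.        ]
paddle (632, 213) [ 578.36937131 -289.82967294   67.        ]
win [522.17855763 294.08597715 190.        ]
((609.6281127929688, -291.54241943359375), (58.694252014160156, 7.885964870452881), 18.11197280883789)
```

```bash
cat >> h.py <<'E'
TH=np.radians(107.0); AX=np.array([np.cos(TH),np.sin(TH),0]); AY=np.array([-AX[1],AX[0],0]); O=np.array([571.7,-164.5,0])
def D(x,y,z): return list(O+AX*x+AY*y+[0,0,z])
E
python3 - <<'E'
from h import *
for yaw in (107,-73):
    q=down(np.radians(yaw)); print(yaw,[None if (j:=bot.ik(p,q)) is None else np.round(j,2) for p in (D(-172,0,120),D(-172,0,44),D(77,0,34),[522,293.5,300])])
print(bot.tip_reach)
q=down(TH-np.pi) 
if bot.ik(D(-172,0,44),q) is None: q=down(TH)
bot.move_gripper(0,60); print(bot.tip_reach)
bot.move_to(D(-172,0,120),q); bot.servo_line(D(-172,0,44),speed=120)
p0=np.array(bot.read_state()['ee_pos'])
h=bot.servo_line(D(-125,0,44),speed=30,until_force=2); s=bot.read_state(); print(h,'contact x',(s['ee_pos']-O)@AX,(s['ee_pos']-O)@AY,s['ft_force'],s['clock'])
E
```

```text
107 [array([-0.54,  0.76,  1.14,  0.  ,  1.24, -0.84]), array([-0.54,  0.85,  1.18,  0.  ,  1.12, -0.84]), array([-0.23,  0.59,  1.67,  0.  ,  0.89, -0.53]), array([ 0.45,  0.38,  1.3 , -0.  ,  1.46,  0.15])]
-73 [array([-0.54,  0.76,  1.14, -0.  ,  1.24,  2.31]), array([-0.54,  0.85,  1.18, -0.  ,  1.12,  2.31]), None, None]
19.0
19.0
True contact x -150.61138289220034 0.001791566396377695 [ 0.65901206 -3.21401574  0.77592827] 4.575
```

```bash
python3 - <<'E'
from h import *
h=bot.servo_line(D(-74,0,44),speed=50); s=bot.read_state(); print((s['ee_pos']-O)@AX,s['ft_force'])
h=bot.servo_line(D(-62,0,44),speed=20,until_force=15); s=bot.read_state(); print(h,(s['ee_pos']-O)@AX,s['ft_force'],s['clock'])
bot.dwell(.3)
c=bot.read_camera('top'); I=c['image']
bot.servo_line(D(-160,0,44),speed=90); bot.servo_line(D(-165,0,130),speed=150)
q=down(TH); bot.move_gripper(80)
c2=bot.read_camera('side')
cv2.imwrite('pics/push.png',np.hstack([cv2.resize(a,None,fx=3,fy=3,interpolation=cv2.INTER_CUBIC) for a in (I[195:295,330:460],c2['image'][185:285,300:400])]))
print(bot.read_state()['clock'])
E
```

```text
-74.05126549767279 [ 2.34355059 -6.04973688  0.87154893]
True -71.72338229375012 [ 2.00389576 -7.72027612  2.53994086] 6.6167
9.6167
```

View pics/push.png

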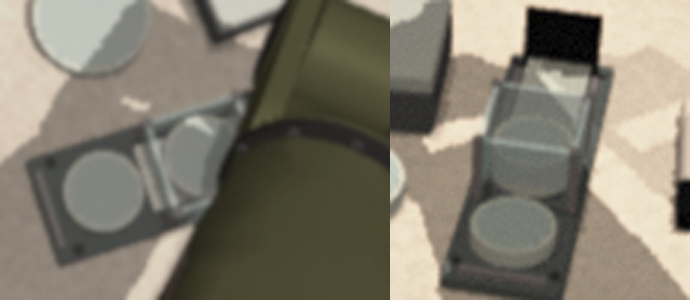

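The left half shows the dish delivered on the landing at top px (364,258). The right half shows the slide sprung back out and the next dish dropped down in the magazine. I'll locate the dish from a position clear of the view.

```bash
python3 - <<'E'
from h import *
q=down(TH)
bot.move_to(D(77,0,150),q)
# side camera circle: dish top at z=27
c=bot.read_camera('side'); W=cloud(c); Z=W[...,2]
r=(W-O); x=r@AX; y=r@AY
m=(x>36)&(x<115)&(abs(y)<45)&(Z>22)&(Z<33); p=W[m]; print(len(p)); 
if len(p)>20:
    ctr,rad=cv2.minEnclosingCircle(p[:,:2].astype(np.float32)); v=np.array([*ctr,0])-O; print('side',rad,v@AX,v@AY,np.median(p[:,2]))
s=bot.read_state(); w=bot.read_camera('wrist'); cv2.imwrite('pics/wr.png',w['image']); print(w['fovy'],w['mount'],s['tool_rot'],s['ee_pos'],s['clock'])
print('top',(ray(w|dict(zip(('fovy','cx','cy','eye','attitude'),[(t:=bot.read_camera('top'))[k] for k in ('fovy','cx','cy','eye','attitude')])),(364.1,258.1),27)-O)@np.c_[AX,AY])
np.savez('wr.npz',img=w['image'],d=w['depth'],M=w['mount'],q=s['tool_rot'],p=s['ee_pos'],f=w['fovy'],cx=w['cx'],cy=w['cy'])
E
```

```text
505
side 44.14838790893555 61.87028759919564 0.3272659090415217 28.10418656573256
65.70646984690485 [[ 7.71261967e-04 -9.56010311e-01 -2.93332049e-01  7.40521130e+01]
 [ 9.99999386e-01  9.70669559e-04 -5.34236249e-04  2.06507667e-01]
 [ 7.95463853e-04 -2.93331457e-01  9.56010473e-01 -1.24071601e+02]
 [ 0.00000000e+00  0.00000000e+00  0.00000000e+00  1.00000000e+00]] [ 1.52183026e-05  5.95090205e-01  8.03658913e-01 -1.51305286e-05] [549.23803228 -91.01714704 149.98760062] 12.075
top [74.30577312 -0.93160306]
```

View pics/wr.png

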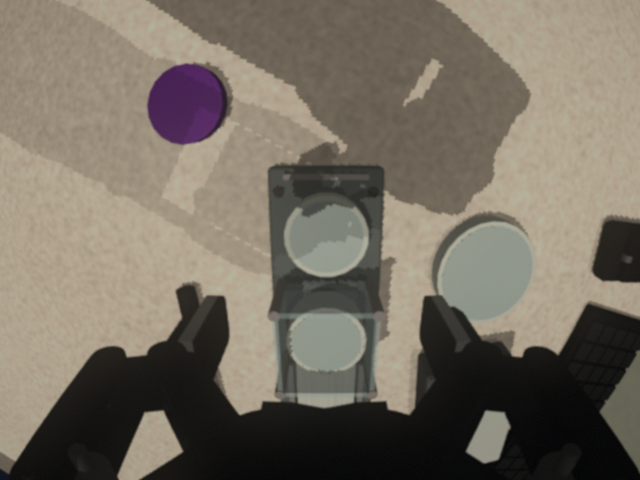

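The dish is at px (327,236) on the landing, the next dish is in the magazine at (327,340), and the jaws line up with the dispenser. I'll cast a fisheye ray for the dish, then touch down and grip.

```bash
cat >> h.py <<'E'
def wray(d,uv,z):
    f=240/np.tan(np.radians(d['f'])/2); a=np.array([uv[0]-d['cx'],uv[1]-d['cy']]); r=np.hypot(*a); t=r/f
    v=np.r_[a/r*np.sin(t),np.cos(t)]; M=d['M']; Rt=rot(d['q'])
    e=Rt@M[:3,3]+d['p']; v=Rt@M[:3,:3]@v
    return e+v*(z-e[2])/v[2]
E
python3 - <<'E'
from h import *
d=np.load('wr.npz')
P=wray(d,(327,235),27); x,y=(P-O)@AX,(P-O)@AY; print('dish',P,x,y)
c=[(wray(d,p,12)-O)@np.c_[AX,AY] for p in((269,168),(383,168))]; print('base end corners',c)
x,y=(74.3+x)/2,y
if abs(y)>6: raise SystemExit('check')
bot.move_gripper(76)
bot.servo_line(D(x,y,55),speed=120)
h=bot.servo_line(D(x,y,20),speed=25,until_force=3); s=bot.read_state(); print(h,s['ee_pos'],s['ft_force'],s['clock'])
z=s['ee_pos'][2]+5
bot.servo_line(D(x,y,z),speed=40); bot.move_gripper(66); s=bot.read_state(); print(s['ft_force'],s['grip_width'],s['clock'])
E
```

```text
dish [551.77453096 -91.97193791  27.        ] 75.18457406682698 -2.1503323429787367
base end corners [array([120.41363549,  39.06905196]), array([120.48299652, -42.04324699])]
True [551.86727537 -92.37736591  21.42389302] [-1.16330471  0.69559781  5.11191277] 14.775
[ 0.3901223   0.17369485 -0.72165096] 66.04880650206186 15.3333
```

```bash
python3 - <<'E'
from h import *
bot.move_gripper(50,20); s=bot.read_state(); print(s['grip_width'],s['grip_force'],s['ft_force'],s['ee_pos'])
p=np.array(s['ee_pos']); 
bot.servo_line(list(p+[0,0,60]),speed=60)
bot.servo_line(list(p+[0,0,270]),speed=200)
q=s['tool_rot']; bot.move_to([522,293.5,300],down(TH))
s=bot.read_state(); w=bot.read_camera('wrist'); t=bot.read_camera('top')['image']; cv2.imwrite('pics/hold.png',w['image'])
print(s['grip_width'],s['grip_force'],s['ft_force'],s['clock'],s['ee_pos'])
np.savez('wr2.npz',img=w['image'],d=w['depth'],M=w['mount'],q=s['tool_rot'],p=s['ee_pos'],f=w['fovy'],cx=w['cx'],cy=w['cy'])
E
```

```text
59.14888267930986 21.559081077575684 [-0.55205597 -0.63627327  1.91679425] [551.9388506  -92.38188954  26.49625195]
59.30544020593572 21.649071872234344 [ 0.2564789  -0.25035844 -0.53262917] 19.3417 [522.46588261 292.5248897  299.93008393]
```

View pics/hold.png

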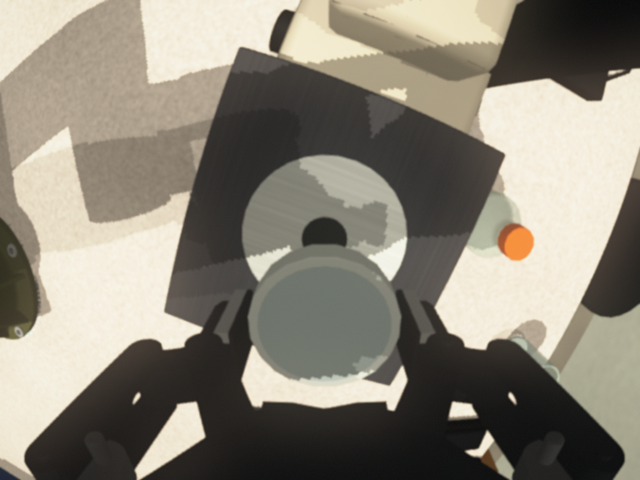

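The dish is held between the pads. Its top face is centred at about (325,321), and the window is at about (325,239), partly hidden by the dish.

```bash
python3 - <<'E'
from h import *
d=np.load('wr2.npz'); Rt=rot(d['q']); zt=d['p'][2]
loc=lambda uv,dz:(Rt.T@(wray(d,uv,zt+dz)-d['p'])).round(1)
for uv in((325,321),(325,262),(325,380),(250,321),(400,321)): print('dishtop',uv,loc(uv,.5))
print('rim lower near',loc((325,244),-14.5))
print('win',wray(d,(325,239),190),'disc l/r',wray(d,(242.5,237),190),wray(d,(408,237),190),'disc top',wray(d,(325,154.5),190))
I=d['img'];g=cv2.cvtColor(I,cv2.COLOR_BGR2GRAY);cv2.imwrite('pics/c2.png',cv2.resize(I[140:395,220:430],None,fx=2.3,fy=2.3,interpolation=cv2.INTER_CUBIC))
E
```

```text
dishtop (325, 321) [ 1.9  0.5 -0.5]
dishtop (325, 262) [26.1  0.5 -0.5]
dishtop (325, 380) [-27.4   0.6  -0.5]
dishtop (250, 321) [  1.3 -28.5  -0.5]
dishtop (400, 321) [ 1.4 29.6 -0.5]
rim lower near [27.9  0.5 14.5]
win [523.28315839 292.31654513 190.        ] disc l/r [469.98827541 277.45530139 190.        ] [576.153073   309.89809287 190.        ] disc top [507.03534401 345.42151709 190.        ]
```

View pics/c2.png

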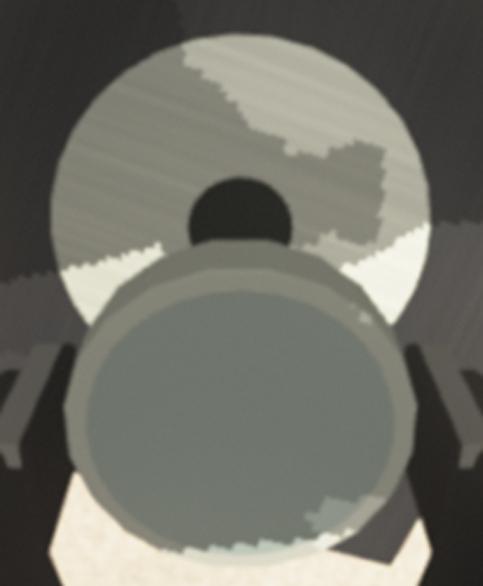

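```bash
python3 - <<'E'
from h import *
T=np.array([522.5,294.0]); q=down(TH)
bot.servo_line([*T,214],speed=90); bot.dwell(.2); e=np.array(bot.read_state()['ee_pos']); print(e)
C=T+(T-e[:2]); print(C)
h=bot.servo_line([*C,199],q,speed=12,until_force=2); s=bot.read_state(); print(h,s['ee_pos'],s['ft_force'],s['clock'])
if h and abs(s['ee_pos'][2]-204.5)<4:
    e=s['ee_pos']
    bot.move_gripper(68); bot.dwell(.2); print(bot.read_state()['ft_force'])
    bot.servo_line([*e[:2],e[2]+3],speed=30); bot.move_gripper(80)
    bot.servo_line([*e[:2],330],speed=130)
s=bot.read_state(); w=bot.read_camera('wrist'); cv2.imwrite('pics/placed.png',w['image']); print(s['clock'],s['ee_pos'])
np.savez('wr3.npz',img=w['image'],d=w['depth'],M=w['mount'],q=s['tool_rot'],p=s['ee_pos'],f=w['fovy'],cx=w['cx'],cy=w['cy'])
E
```

```text
[522.60587826 294.05701117 214.4264579 ]
[522.39412174 293.94298883]
True [522.41619337 293.9641116  204.49057438] [0.90391403 0.18752575 4.57819005] 21.5583
[0.03572446 0.18978412 0.41867293]
23.6583 [522.26804429 293.88560837 329.05704456]
```

View pics/placed.png

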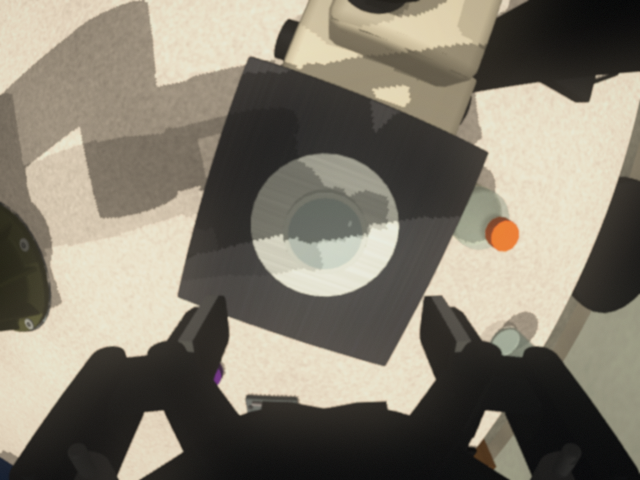

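```bash
python3 - <<'E'
from h import *
d=np.load('wr3.npz');cv2.imwrite('pics/c3.png',cv2.resize(d['img'][145:305,240:410],None,fx=3.5,fy=3.5,interpolation=cv2.INTER_CUBIC))
for n,uv,z in(('disc',(250.5,225),190),('disc',(399,225),190),('disc',(325,153),190),('disc',(325,297),190)): print(n,wray(d,uv,z))
E
```

```text
disc [469.28511914 278.78791486 190.        ]
disc [574.94955607 311.29915139 190.        ]
disc [506.85921713 345.40373523 190.        ]
disc [539.62716533 238.80021934 190.        ]
```

View pics/c3.png

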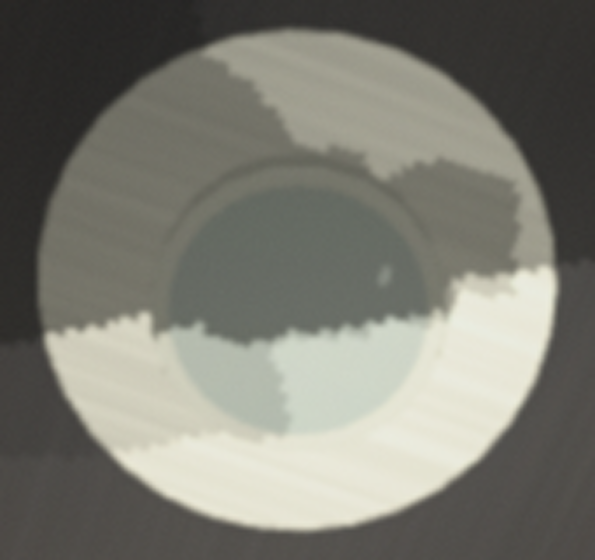

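The lid's inner circle is centred at crop (300,310), which is px (325.7,233.6). I'll compare that with the disc centre and check the dispenser.

```bash
python3 - <<'E'
from h import *
d=np.load('wr3.npz')
print('dish',wray(d,(325.5,233.4),205),'disc centre',(wray(d,(325,153),190)+wray(d,(325,297),190))/2)
e=bot.read_state()['ee_pos']; bot.servo_line([e[0],e[1],400],speed=150)
t=bot.read_camera('side')['image']; cv2.imwrite('pics/end.png',t); print(bot.read_state()['clock'])
E
```

```text
dish [523.2514501  293.28099054 205.        ] disc centre [523.24319123 292.10197728 190.        ]
24.375
```

View pics/end.png

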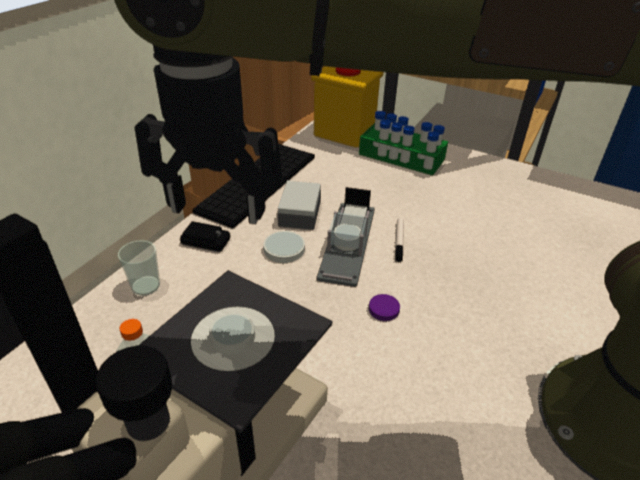

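The dish is on the stage at (232,330), about 1 mm off the disc centre. The slide is out, the other two dishes are in the magazine at (347,232), and the bystanders have not moved, so I'll hand it in.

```bash
python3 -c "
from rig import bot
print(bot.finish_job())"
```

```text
the job is handed in; nothing more can be done
None
```

The job is handed in: the slide was pushed in until it met firm resistance (about 79 of 80 mm measured) and sprang back, and the delivered dish sits flat on the stage, about 1 mm off the window centre, with the other dishes and bystanders left in place (about 24 s used).

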